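# Open the safety-capped primer jar

## Robot

A 6-joint arm with a two-finger parallel gripper is mounted at the origin on the work surface. World frame = base frame: x ahead of the robot, y to its left, z up, the work surface at z = 0. Lengths are in mm, angles in rad, forces in N, time in s.
With the tool pointing down it reaches from about 300 to 775 mm from the base axis. Payload 14.6 kg.
Tool frame: the origin (TCP) lies at the very end of the fingers, on their centre line; the grasp point (between the pads) lies 19 mm behind it; z points along the fingers, y is the line along which they close (so a half turn about z gives the same grasp; the last joint's range is limited). The gripper opens to 94 mm and grips with 3 to 60 N. Pads are 16 mm wide; open, the fingers measure 119 mm over their backs; the gripper's body (75 mm by 177 mm) begins 78 mm behind the grasp point.
Start: joints at [1.246, 0.3, 1.521, -0, 1.321, -0.067], TCP at [140.222, 531.814, 169.246] pointing down, gripper open.
Joint ranges: [-3.03, 3.03], [-0.79, 2.21], [0.23, 2.52], [-1.04, 4.18], [0, 3.07], [-2.55, 2.55]. Speed limits (rad/s): [2.22, 2.22, 2.57, 3.14, 3.14, 3.14].

## Interface

Orientations are given as [roll, pitch, yaw] about the fixed x, y, z axes, in that order (R = Rz(yaw) Ry(pitch) Rx(roll)).
In Python, from cell import manip, camera, get_calibration gives the robot as it stands.
- The arm moves only by the tool arm_command, never from a script. Its argument "targets" is a list of rows, each an object of numbers: "hand": the opening, from -1 (shut) to 1 (fully open), so that 0 is half open; "x", "y", "z": the shift along the tool's x, y, z in m; "yaw": the turn about the tool's z in rad. In form: [{"hand": .., "x": .., "y": .., "z": .., "yaw": ..}, ...]. A call has 1 to 10 rows; each row shifts and turns the commanded pose from where the row before left it, along the tool's axes as they then stand; what a row does not reach is not made up. A row lasts 1/10 s, in which the tool goes at most 50 mm and 8.59 degrees, less where a joint would pass 70% of its speed; a pose out of reach is approached as far as the arm can. A call is refused whole if a number of a shift passes 0.05 or a number of a turn 0.15, either way. A call with a gripper value outside its range is refused whole. The fingers move at their own pace and stop on an object; "newtons" is the grip in N (left out, the last holds). Time passes only in rows, so rows that do not move let the fingers close. It gives the time, the measured TCP pose, the force, the opening and the grip force at its end, in the units of the state.
- manip.read_state(): the state, without advancing time (a new reading comes with each control period).
- camera(name): name is "scene" or "top"; returns the picture (420x560x3 uint8, red, green, blue); there is no depth.
- get_calibration(name): a dict with "K" (3x3 intrinsics, pixels), "dist_coeffs" ([k1, k2, p1, p2, k3] as OpenCV has them; the pictures are not rectified), "cam_to_world" (4x4, takes a point from camera to world coordinates). Camera axes: x right, y up, looking along -z (the intrinsics and any distortion apply to the point x, -y, -z); pixel columns grow to the right and rows downward; lengths in mm; the calibration is good to about 2 mm. A picture is of the moment at which its call begins. get_calibration takes no time and is no camera call.
- manip.sign_off(): hands the job in; it is judged then, once.
The state is a dict: "clock": time; "joints": joint angles; "qd": joint speeds; "effort": joint torques, N m; "eef_pos": TCP position; "eef_rot": TCP orientation; "wrist_force": force on the tool from outside, world axes, zero at the start; "moment": the same for the moment, N m; "finger_gap": finger opening in mm; "finger_force": force on a finger pad.
Only numpy, scipy, OpenCV 4.12 (cv2) and the standard library are available. Lean on these libraries where they do the work, as an engineer would, in place of code of your own. Each camera call takes 0.05 s, during which the arm holds its last target. There are 200 camera calls.

## Task

Open the jar in the bench holder: squeeze both yellow tabs of its red safety cap, turn the cap anticlockwise to its stop by feel without forcing it, lift it off, and set it gently, the right way up (as it sat on the jar), flat inside the green tray. Let go of it there, and leave the other things on the bench where they are.

Things in the scene. Friction and masses are not known exactly. Their poses are not given: they have to be found in the camera images.
- cap_center (a point): Red safety cap, 42 mm high, 70 to 115 g, with ribbed yellow squeeze tabs on two opposite sides. The point is on its axis at half height of the tabs, 26 mm above its underside. Own x runs along the line through both tabs, z up. Tab faces are 66 mm apart when free, 56 mm when both are squeezed right in. Let go, they spring out and the cap locks or catches again: stay squeezed while turning and lifting.
- tab_a_face (a point): Middle of the outer face of the squeeze tab on the cap's own +x side: a flat upright yellow face 24 mm wide, 28 mm high. It slides 5 mm straight inward against a spring: 2 N to start, about 8 N at full travel. Both tabs must be in by 4 mm or more to unlock. More than 25 N on each tab (50 N from the fingers in all) crushes the cap.
- tab_b_face (a point): Middle of the face of the like tab on the cap's -x side. The cap has about 1.2 mm of sideways play on the neck; a grasp off-centre along the tabs' line leaves one tab locked and pushes sideways on the neck, so even out the side force after closing.
- cap_foot (a point): Centre of the cap's underside. Its skirt reaches 22 mm down over the neck, so 25 mm of straight lift brings it clear. With both tabs in, the cap turns anticlockwise (seen from above) until a firm stop; the turn differs from jar to jar, 30 to 57 degrees, and does not show: feel for it. Only in the last 8 degrees before the stop will it lift off.
- jar: White jar with a blue band, 88 mm across, fixed to the table in a square steel holder 120 x 120 mm. Origin on its axis at table level, z up; own x lies along the line of the tabs while the cap is shut. The shut cap's underside is 97.5 mm above the origin. Stop, catches and neck are plastic and break at more than 40 N between cap and jar.
- jar_mouth (a point): Centre of the top of the jar's neck, 116 mm above the table; the neck is 32 mm across. A sprung rubber seal on it pushes the shut cap up with about 5 N, so turning it takes a little torque, under 0.15 N m, until the stop is met. There the torque climbs steeply; winding on against the stop with more than about 0.5 N m breaks it.
- jar_collar (a point): Centre of the foot of the grey collar that holds the lock's catches around the neck, 96 mm above the table. The collar is 10 mm high and at most 56 mm across, so it lies within the width of the squeezed tabs; fingers reaching below the tabs pass outside it.
- tray: Shallow green square tray fixed to the table, 170 x 170 mm outside, wall 4 mm thick and 10 mm high, floor 4 mm thick. Origin at its centre at table level; x and y along its sides.
- thread_cone: Bystander: beige thread cone, 64 mm across the foot, 120 mm high. Origin at the centre of its underside.
- blue_cone: Bystander: blue thread cone, 64 mm across the foot, 120 mm high. Origin at the centre of its underside.
- bobbin: Bystander: steel bobbin, 25 mm across, 12.5 mm high, lying beside the jar. Origin at the centre of its underside.
- tape_roll: Bystander: cream roll of edge tape, 100 mm across, 18 mm high, lying flat. Origin at the centre of its underside.
- oil_bottle: Bystander: clear oil bottle with green cap, 48 mm across, 130 mm high. Origin at the centre of its underside.
- leather_stack: Bystander: stack of tan leather pieces, 160 x 90 x 35 mm. Origin at the centre of its underside.
- glue_brush: Bystander: glue brush lying on the table, about 200 mm long.
- rivet_pot: Bystander: small brass pot, 40 mm across, 30 mm high, beside the tray. Origin at the centre of its underside.
Things that resemble listed ones, but are neither listed nor needed, are in the scene too. Of the things shaped like the part that bears cap_center, the red one is meant.

How it is judged (in metres and radians):
On the way, in this order (a step that is already met when the one before it is completed fails the run):
1. the cap is turned past its lock, at least 26 degrees, while still down on the neck (angle between the x axis of cap_center and the x axis of jar, either way round above 0.45 rad and z of cap_center in the frame of jar below 0.13 m and horizontal distance between cap_center and jar below 0.006 m), for 0.1 s.
2. the cap is lifted clear of the neck (z of cap_center in the frame of jar above 0.148 m), for 0.1 s.
At the end, for the whole second after the job is handed in: The cap stands mouth down (upright within 6 degrees) and at rest on the tray's floor, its axis within 55 mm of the tray's centre along both sides, released (x of cap_center in the frame of tray between -0.055 and 0.055 m and y of cap_center in the frame of tray between -0.055 and 0.055 m and height (world z) of cap_center between 0.025 and 0.034 m and angle between cap_center's own z axis and vertical below 0.1 rad and linear speed of cap below 0.02 m/s); the robot touches nothing.
It fails at once if cap, neck or stop forced: more than 40 N between cap and jar (contact force between cap and jar above 40 N).
It fails at once if cap crushed: more than 50 N on it from the fingers in all (contact force between cap and the fingers above 50 N).
It fails at once if cap dropped or thrown: it moves faster than 0.5 m/s with no finger touching it (linear speed of cap above 0.5 m/s and contact force between cap and the fingers below 0.05 N).
It fails at once if another thing on the bench is pushed more than 30 mm (distance of any of thread_cone, blue_cone, bobbin, tape_roll, oil_bottle, leather_stack, glue_brush, rivet_pot from where it was at the start of the episode above 0.03 m).
It also fails if it takes over 64 s, if anything falls off the work surface, if the arm or the gripper's body presses on something with over 40 N, if the wrist force passes 120 N, or if a joint passes its speed limit or range.

## Working session

There is one attempt and no reset: what is moved stays moved. The work goes in short steps, Python scripts to look and compute and a tool call to move; the robot and the scene stay as the last step left them, time stands still between calls to the robot, and variables do not carry over. Pictures are saved under pics/ and viewed, at most 10 in all, crops included, and the job is handed in when it is done.

Besides the shell and the picture viewer there is one more tool, called after "Request:" by a JSON object that holds its "fn" and its "kwargs", one argument or row to a line. arm_command: Moves the arm, as the interface text tells. Its arguments: {"type":"object","properties":{"targets":{"type":"array"},"newtons":{"type":"number"}},"required":["targets"]}

```bash
mkdir -p pics
python3 - <<'E'
from cell import manip,camera,get_calibration
import cv2
for n in("scene","top"):
    im=camera(n); cv2.imwrite(f"pics/{n}0.png",im[:,:,::-1])
    c=get_calibration(n); print(n,c["K"],c["dist_coeffs"],c["cam_to_world"])
print(manip.read_state())
E
```

```text
scene [[484.13222955   0.         278.91175515]
 [  0.         484.13222955 205.32937223]
 [  0.           0.           1.        ]] [-0.04238374  0.          0.          0.          0.        ] [[-3.42609329e-01 -8.07995049e-01  4.79335841e-01  1.27321885e+03]
 [ 9.39475664e-01 -2.93529987e-01  1.76707734e-01  2.65334082e+02]
 [-2.07953165e-03  5.10866076e-01  8.59657797e-01  1.39387562e+03]
 [ 0.00000000e+00  0.00000000e+00  0.00000000e+00  1.00000000e+00]]
top [[536.03056567   0.         285.59430894]
 [  0.         536.03056567 199.2885899 ]
 [  0.           0.           1.        ]] [-0.16729221  0.          0.          0.          0.        ] [[ 2.82892101e-02  9.91515472e-01 -1.26873127e-01  3.55045770e+02]
 [-9.99456400e-01  3.02060754e-02  1.32097244e-02  4.50349380e+00]
 [ 1.69299853e-02  1.26430466e-01  9.91830990e-01  1.63467280e+03]
 [ 0.00000000e+00  0.00000000e+00  0.00000000e+00  1.00000000e+00]]
{'clock': 0.1, 'joints': array([ 1.24639183e+00,  3.00404210e-01,  1.52149110e+00,  4.59531848e-05,
        1.32072348e+00, -6.66063078e-02]), 'qd': array([-0.00024842, -0.00160118, -0.00158915, -0.00267593, -0.00108684,
       -0.00214072]), 'effort': array([ 1.49203202e-03, -5.32650518e+01, -3.53277290e+01,  7.09851924e-02,
        2.36029259e-02, -2.73149175e-05]), 'eef_pos': array([140.13140706, 531.57299289, 168.76111227]), 'eef_rot': array([-3.14057176e+00, -1.12709984e-04,  2.88378301e+00]), 'wrist_force': array([-0.98276651,  0.22184389, -0.49489851]), 'moment': array([ 0.00389875,  0.08238008, -0.00570379]), 'finger_force': 0.0, 'finger_gap': 93.93667142993003}
```

View pics/top0.png

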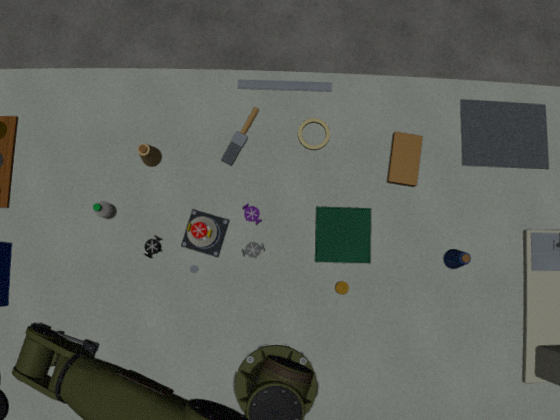

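View pics/scene0.png

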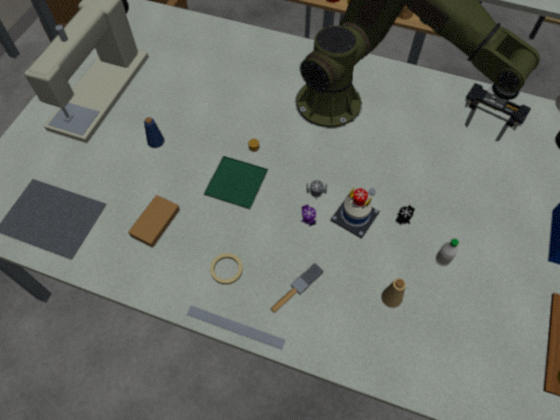

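The top view shows the jar and red cap at about (201,230) and the tray at about (343,235). The scene view shows the cap at about (360,197). Decoy caps in purple, grey and black stand around the jar. I'll zoom in on the cap next.

Run:
```python
import cv2,numpy as np
a=cv2.imread("pics/top0.png")[195:270,165:240]; b=cv2.imread("pics/scene0.png")[175:240,325:390]
f=lambda i:cv2.convertScaleAbs(cv2.resize(i,(400,400),interpolation=cv2.INTER_CUBIC),alpha=1.5)
cv2.imwrite("pics/crop0.png",np.hstack([f(a),f(b)]))
```

```text
(no output)
```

View pics/crop0.png

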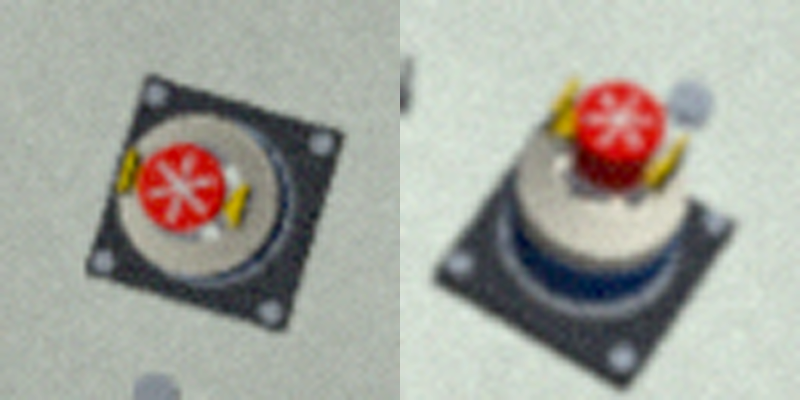

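The crop shows the cap disc at (183,187) in the top view and (220,122) in the scene view, in crop pixels. The tabs lie at left and right in the top view, and the holder corners are at (150,75), (343,132), (283,330) and (88,270).

```bash
cat > h.py <<'E'
import cv2,numpy as np
from cell import get_calibration
def ray(n,p):
    c=get_calibration(n);T=np.array(c["cam_to_world"])
    u=cv2.undistortPoints(np.array([[p]],float),np.array(c["K"]),np.array(c["dist_coeffs"]))[0,0]
    return T[:3,3],T[:3,:3]@np.array([u[0],-u[1],-1])
def atz(n,p,z):
    o,d=ray(n,p); return (o+d*(z-o[2])/d[2])[:2]
def tri(p,q):
    o,d=ray("top",p);a,b=ray("scene",q)
    s=np.linalg.lstsq(np.c_[d,-b],a-o,rcond=None)[0]
    P=o+d*s[0];Q=a+b*s[1];return (P+Q)/2,np.linalg.norm(P-Q)
E
python3 - <<'E'
from h import *
np.set_printoptions(precision=1,suppress=True)
k=lambda x,y,o,s:((x+.5)*s/400-.5+o[0],(y+.5)*s/400-.5+o[1])
t=lambda x,y:k(x,y,(165,195),75); s=lambda x,y:k(x-400,y,(325,175),65)
print("disc",tri(t(183,187),s(620,122)),atz("top",t(183,187),139.5),atz("scene",s(620,122),139.5))
for n,f in(("top",t),("scene",s)):
    C=[(150,75),(343,132),(283,330),(88,270)] if n=="top" else [(735,225),(628,388),(435,275)]
    for z in(0,10):
        P=np.array([atz(n,f(*c),z) for c in C]); e=np.diff(P,axis=0)
        print(n,z,P.tolist(),P.mean(0) if n=="top" else (P[0]+P[2])/2,np.linalg.norm(e,axis=1),np.degrees(np.arctan2(e[:,1],e[:,0])))
# colour blobs
A=cv2.imread("pics/top0.png");B=cv2.imread("pics/scene0.png")
for n,im,(x0,x1,y0,y1) in(("top",A,(165,240,195,270)),("scene",B,(325,390,175,240))):
    h=cv2.cvtColor(im[y0:y1,x0:x1],cv2.COLOR_BGR2HSV)
    m=(cv2.inRange(h,(20,120,80),(35,255,255)))
    N,_,st,ce=cv2.connectedComponentsWithStats(m)
    for i in range(1,N):
        if st[i,4]>5:
            p=ce[i]+[x0,y0];print(n,"yel",st[i,4],p,atz(n,p,127.),atz(n,p,137.5))
g=cv2.cvtColor(A,cv2.COLOR_BGR2HSV)
m=cv2.inRange(g,(60,120,20),(90,255,255));m[:,:300]=0;m[:,390:]=0
c=max(cv2.findContours(m,0,2)[0],key=cv2.contourArea)
b=cv2.boxPoints(cv2.minAreaRect(c));P=np.array([atz("top",q,10) for q in b]);print("tray",P,P.mean(0),np.linalg.norm(np.diff(P,axis=0),axis=1))
for nm,p in(("thread",(150,160)),("oil",(106,212)),("bobbin",(194,269)),("rivet",(341,288)),("purple",(252,214)),("grey",(254,250)),("black",(153,246)),("tape",(314,135)),("blue",(455,258))): print(nm,atz("top",p,10))
E
```

```text
disc (array([452.9, 226.4, 139.5]), np.float64(3.5972105810721042)) [453.3 224.7] [452.3 228.2]
top 0 [[526.4311495309385, 267.3678226445866], [497.00342579236576, 154.45103368731893], [382.6441169445963, 184.29771826127646], [413.0461539156919, 297.8478070118154]] [454.8 226. ] [116.7 118.2 117.5] [-104.6  165.4   75. ]
top 10 [[525.3827110944084, 265.7597679374298], [496.1350094603456, 153.53373977984756], [382.4752859298761, 183.19783928479407], [412.69134050132897, 296.0532930671055]] [454.2 224.6] [116.  117.5 116.8] [-104.6  165.4   75. ]
scene 0 [[403.3498295118727, 299.83406550305676], [518.763158497124, 271.0317655829591], [488.42632221825147, 156.09805480558967]] [445.9 228. ] [119.  118.9] [ -14.  -104.8]
scene 10 [[409.5904797486255, 299.5865542999129], [524.1758056667319, 270.990889028381], [494.05661317049044, 156.88174042141867]] [451.8 228.2] [118.1 118. ] [ -14.  -104.8]
top yel 13 [188.2 226.4] [462.4 257.3] [461.6 255.5]
top yel 19 [208.8 232.9] [445.9 198.1] [445.2 196.7]
scene yel 22 [351.1 193. ] [448.9 199.7] [455.7 200.2]
scene yel 16 [367.2 201.6] [461.9 254.5] [468.6 254.6]
tray [[ 378.2 -110.8]
 [ 543.  -111.6]
 [ 543.4 -278.3]
 [ 377.8 -275.8]] [ 460.6 -194.1] [164.8 166.8 165.6]
thread [673.1 407.7]
oil [506.4 536.4]
bobbin [342.2 253.4]
rivet [ 298.3 -191.9]
purple [514.6  83.8]
grey [405.5  74. ]
black [407.2 382.4]
tape [767.4 -99.9]
blue [ 396.  -545.5]
```

The cap axis is at (453, 226.5), top at z = 139.5 (the triangulated height agrees), with the tab line at about 75°. The tool's y axis already lies along that line. The tray centre is at (460.6, -194). Moving over the cap.

Request:
{"fn": "arm_command", "kwargs": {
  "targets": [
    {"hand": 1,"x": -0.019,"y": -0.0108},
    {"hand": 1,"x": -0.019,"y": -0.0108},
    {"hand": 1,"x": -0.019,"y": -0.0108},
    {"hand": 1,"x": -0.019,"y": -0.0108},
    {"hand": 1,"x": -0.019,"y": -0.0108},
    {"hand": 1,"x": -0.019,"y": -0.0108},
    {"hand": 1,"x": -0.019,"y": -0.0108},
    {"hand": 1,"x": -0.019,"y": -0.0108},
    {"hand": 1,"x": -0.019,"y": -0.0108},
    {"hand": 1,"x": -0.019,"y": -0.0108}
  ],
  "newtons": 14
}}

```text
schema error: expected keys hand, x, y, z, yaw
```

Request:
{"fn": "arm_command", "kwargs": {
  "targets": [
    {"hand": 1,"x": -0.019,"y": -0.0108},
    {"hand": 1,"x": -0.019,"y": -0.0108},
    {"hand": 1,"x": -0.019,"y": -0.0108},
    {"hand": 1,"x": -0.019,"y": -0.0108},
    {"hand": 1,"x": -0.019,"y": -0.0108},
    {"hand": 1,"x": -0.019,"y": -0.0108},
    {"hand": 1,"x": -0.019,"y": -0.0108},
    {"hand": 1,"x": -0.019,"y": -0.0108},
    {"hand": 1},
    {"hand": 1}
  ]
}}

```text
schema error: expected keys hand, x, y, z, yaw
```

Request:
{"fn": "arm_command", "kwargs": {
  "targets": [
    {"hand": 1,"x": -0.019,"y": -0.0108,"z": 0,"yaw": 0},
    {"hand": 1,"x": -0.019,"y": -0.0108,"z": 0,"yaw": 0},
    {"hand": 1,"x": -0.019,"y": -0.0108,"z": 0,"yaw": 0},
    {"hand": 1,"x": -0.019,"y": -0.0108,"z": 0,"yaw": 0},
    {"hand": 1,"x": -0.019,"y": -0.0108,"z": 0,"yaw": 0},
    {"hand": 1,"x": -0.019,"y": -0.0108,"z": 0,"yaw": 0},
    {"hand": 1,"x": -0.019,"y": -0.0108,"z": 0,"yaw": 0},
    {"hand": 1,"x": -0.019,"y": -0.0108,"z": 0,"yaw": 0},
    {"hand": 1,"x": -0.019,"y": -0.0108,"z": 0,"yaw": 0},
    {"hand": 1,"x": -0.019,"y": -0.0108,"z": 0,"yaw": 0}
  ],
  "newtons": 14
}}

```text
clock: 1.1
eef_pos: [296.9, 378.1, 169.0]
eef_rot: [-3.141, -0.0, 2.884]
wrist_force: [0.4, -0.2, -0.7]
finger_gap: 94.4
finger_force: 0.0
```

Request:
{"fn": "arm_command", "kwargs": {
  "targets": [
    {"hand": 1,"x": -0.019,"y": -0.0108,"z": 0,"yaw": 0},
    {"hand": 1,"x": -0.019,"y": -0.0108,"z": 0,"yaw": 0},
    {"hand": 1,"x": -0.019,"y": -0.0108,"z": 0,"yaw": 0},
    {"hand": 1,"x": -0.019,"y": -0.0108,"z": 0,"yaw": 0},
    {"hand": 1,"x": -0.019,"y": -0.0108,"z": 0,"yaw": 0},
    {"hand": 1,"x": -0.019,"y": -0.0108,"z": 0,"yaw": 0},
    {"hand": 1,"x": -0.019,"y": -0.0108,"z": 0,"yaw": 0},
    {"hand": 1,"x": -0.019,"y": -0.0108,"z": 0,"yaw": 0},
    {"hand": 1,"x": 0,"y": 0,"z": 0,"yaw": 0},
    {"hand": 1,"x": 0,"y": 0,"z": 0,"yaw": 0}
  ]
}}

```text
clock: 2.1
eef_pos: [421.1, 256.6, 169.0]
eef_rot: [-3.141, -0.001, 2.883]
wrist_force: [-0.2, -0.2, -0.0]
finger_gap: 93.9
finger_force: 0.0
```

Request:
{"fn": "arm_command", "kwargs": {
  "targets": [
    {"hand": 1,"x": -0.013,"y": -0.007,"z": 0,"yaw": 0},
    {"hand": 1,"x": -0.013,"y": -0.007,"z": 0,"yaw": 0},
    {"hand": 1,"x": -0.0125,"y": -0.007,"z": 0,"yaw": 0},
    {"hand": 1,"x": 0,"y": 0,"z": 0,"yaw": 0},
    {"hand": 1,"x": 0,"y": 0,"z": 0.012,"yaw": 0},
    {"hand": 1,"x": 0,"y": 0,"z": 0.012,"yaw": 0},
    {"hand": 1,"x": 0,"y": 0,"z": 0.012,"yaw": 0},
    {"hand": 1,"x": 0,"y": 0,"z": 0.012,"yaw": 0},
    {"hand": 1,"x": 0,"y": 0,"z": 0.012,"yaw": 0},
    {"hand": 1,"x": 0,"y": 0,"z": 0.0045,"yaw": 0}
  ]
}}

```text
clock: 3.1
eef_pos: [452.6, 226.4, 103.1]
eef_rot: [-3.14, -0.002, 2.884]
wrist_force: [0.6, 0.0, -0.6]
finger_gap: 93.8
finger_force: 0.0
```

Run:
```python
from cell import manip,camera
import cv2,numpy as np
a=camera("top")[185:270,155:240,::-1]; b=camera("scene")[165:245,315:395,::-1]
f=lambda i:cv2.convertScaleAbs(cv2.resize(i,(400,400),interpolation=cv2.INTER_CUBIC),alpha=1.5)
cv2.imwrite("pics/crop1.png",np.hstack([f(a),f(b)]))
s=manip.read_state();print(s['eef_pos'],s['wrist_force'],s['moment'])
```

```text
[452.92942701 226.47547882 104.04474226] [-0.4125752  -0.39703981  1.75961282] [ 0.02509866  0.03195392 -0.00216722]
```

View pics/crop1.png

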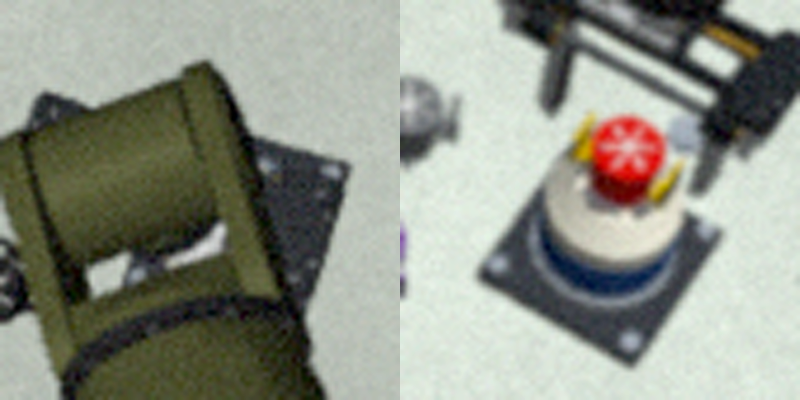

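The left crop shows the arm hiding the cap. In the right crop the open fingers' tips are at about (550,112) and (705,190), and the tabs at (583,138) and (665,182). The tips look slightly too far towards the base, so I'll check that numerically.

Run:
```python
from h import *
from cell import manip
np.set_printoptions(precision=1,suppress=True)
s=lambda x,y:((x-399.5)/5-.5+315,(y+.5)/5-.5+165)
for p in((550,112),(705,190)): print("tip",atz("scene",s(*p),104))
for p in((583,138),(665,182),(583,155),(660,198)): print("tab",atz("scene",s(*p),123.5))
print("disc",atz("scene",s(628,145),139.5))
c=get_calibration("scene");T=np.linalg.inv(np.array(c["cam_to_world"]))
def proj(P):
    q=T[:3,:3]@P+T[:3,3];return (cv2.projectPoints(np.array([[q[0],-q[1],-q[2]]]),np.zeros(3),np.zeros(3),c["K"],c["dist_coeffs"])[0][0,0]-[315,165])*5+[400,0]
for d in(-50,50): print("expect tip",proj(np.array([452.9+.255*d,226.5+.967*d,104.])))
for d in(-33,0,33): print("expect tab",proj(np.array([452.9+.255*d,226.5+.967*d,123.5])))
print(manip.read_state()['eef_rot'])
```

```text
tip [419.3 172.9]
tip [441.9 279.8]
tab [443.7 198.9]
tab [457.3 255. ]
tab [455.7 202.2]
tab [469.5 255. ]
disc [449.6 227. ]
expect tip [546.9 138.5]
expect tip [685.9 216.6]
expect tab [574. 135.]
expect tab [620.1 160.8]
expect tab [666.8 186.9]
[-3.1 -0.   2.9]
```

The tips come out about 20 mm towards the base, or about 30 mm too high. I'll look closer before closing the fingers.

Run:
```python
from cell import camera
import cv2,numpy as np
b=np.mean([camera("scene")[150:225,320:420,::-1] for _ in range(4)],axis=0)
b=np.clip(255*(b/255)**.6*1.2,0,255).astype(np.uint8)
cv2.imwrite("pics/crop2.png",cv2.resize(b,(800,600),interpolation=cv2.INTER_CUBIC))
```

```text
(no output)
```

View pics/crop2.png

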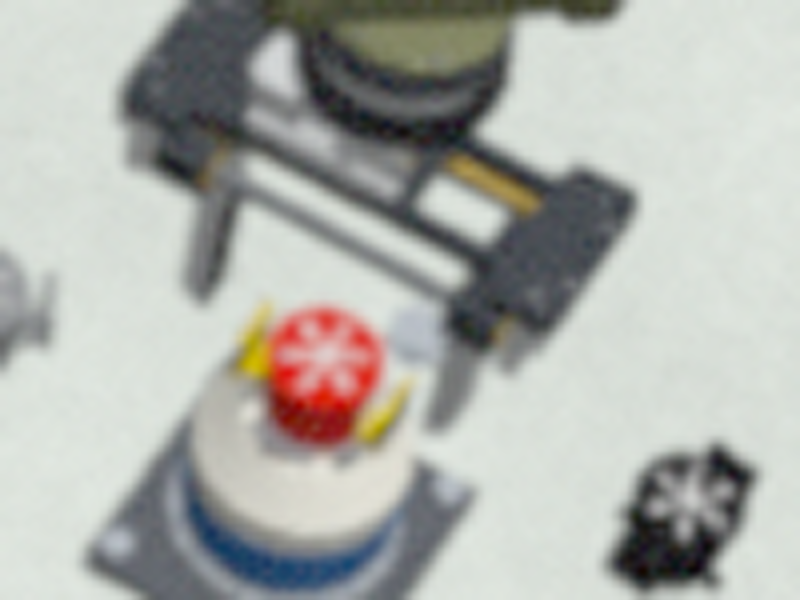

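The picture shows tips at (203,298) and (440,428), which are frame pixels (345,187) and (375,203.5). I'll check the same offset in the pictures from the start pose, using both cameras.

```bash
cat >> h.py <<'E'
def proj(n,P):
    c=get_calibration(n);T=np.linalg.inv(np.array(c["cam_to_world"]))
    q=T[:3,:3]@np.array(P,float)+T[:3,3];return cv2.projectPoints(np.array([[q[0],-q[1],-q[2]]]),np.zeros(3),np.zeros(3),np.array(c["K"]),np.array(c["dist_coeffs"]))[0][0,0]
E
python3 - <<'E'
from h import *
out=[]
for n,(x0,y0) in(("top",(10,310)),("scene",(450,60))):
    im=cv2.imread(f"pics/{n}0.png")[y0:y0+100,x0:x0+100]
    im=cv2.resize(im,(400,400),interpolation=cv2.INTER_CUBIC);im=np.clip(255*(im/255)**.5*1.2,0,255).astype(np.uint8)
    for d in(-53,53):
      for z,col in((168.8,(0,0,255)),(198.8,(255,0,0))):
        p=(proj(n,(140.1+.255*d,531.6+.967*d,z))-[x0,y0])*4+1.5
        cv2.drawMarker(im,tuple(int(round(v)) for v in p),col,cv2.MARKER_CROSS,10,1); print(n,z,p)
    out.append(im)
cv2.imwrite("pics/crop3.png",np.hstack(out))
E
```

```text
top 168.8 [364.21676279 138.68855773]
top 198.8 [350.0567146  144.73912102]
top 168.8 [223.93209703  90.16973766]
top 198.8 [207.28158473  95.08666664]
scene 168.8 [ 51.1821285  290.98135178]
scene 198.8 [ 63.12307228 267.0631818 ]
scene 168.8 [173.51521456 350.61343641]
scene 198.8 [187.71182776 327.24686442]
```

View pics/crop3.png

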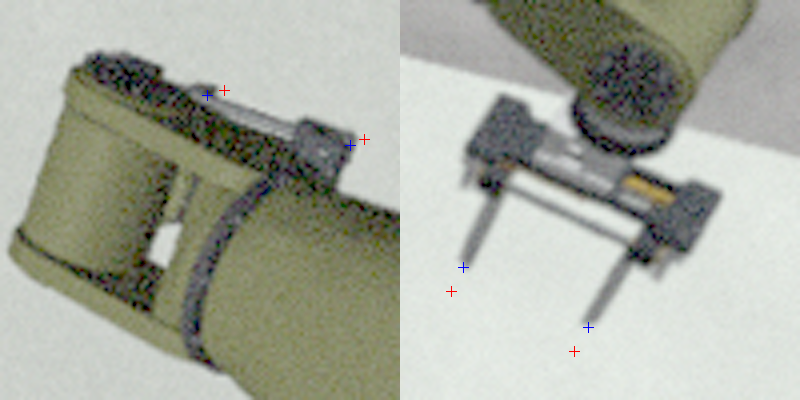

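The marks show that the visible tips agree with the reported xy only if they are 30 mm above the reported TCP, or if the robot sits about 20 mm off in x. I'll check the base and gripper body in both views.

Run:
```python
from h import *
A=[]
for n,(x0,y0) in(("top",(220,330)),("scene",(280,60))):
    im=cv2.imread(f"pics/{n}0.png")[y0:y0+90,x0:x0+100]
    im=cv2.resize(im,(400,360),interpolation=cv2.INTER_CUBIC);im=np.clip(255*(im/255)**.5*1.2,0,255).astype(np.uint8)
    for r,z,col in((125,0,(0,0,255)),(125,20,(255,0,0))):
        p=np.array([(proj(n,(r*np.cos(t),r*np.sin(t),z))-[x0,y0])*4+1.5 for t in np.linspace(0,6.28,40)])
        cv2.polylines(im,[np.int32(p)],True,col,1)
    A.append(im)
B=[]
for n,(x0,y0) in(("top",(10,320)),("scene",(450,60))):
    im=cv2.imread(f"pics/{n}0.png")[y0:y0+90,x0:x0+100]
    im=cv2.resize(im,(400,360),interpolation=cv2.INTER_CUBIC);im=np.clip(255*(im/255)**.5*1.2,0,255).astype(np.uint8)
    for dx,dz,col in((0,0,(0,0,255)),(0,30,(255,0,0)),(-20,0,(0,200,0))):
        f=lambda a,b,z:tuple(int(round(v)) for v in (proj(n,(140.1+dx-.967*a+.255*b,531.6+.255*a+.967*b,z+dz))-[x0,y0])*4+1.5)
        q=[f(a,b,168.8+97) for a,b in((-37,-88),(37,-88),(37,88),(-37,88))]
        cv2.polylines(im,[np.int32(q)],True,col,1)
        for b in(-53,53): cv2.line(im,f(0,b,168.8),f(0,b,265.8),col,1)
    B.append(im)
cv2.imwrite("pics/crop4.png",cv2.resize(np.vstack([np.hstack(A),np.hstack(B)]),(667,600)))
```

```text
(no output)
```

View pics/crop4.png

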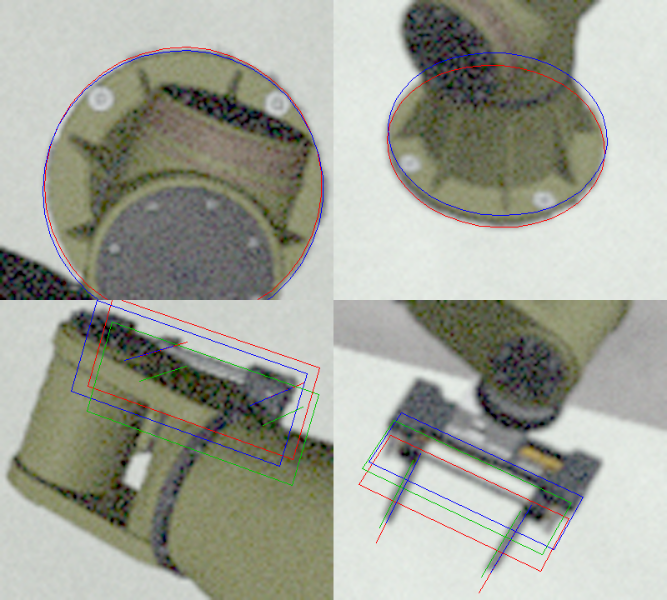

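The base ring fits. The gripper body and fingers fit the blue outline, about 30 mm above the reported height, in both views. With the fingers open outside the 88 mm jar and the body well above the cap, lowering another 30 mm is safe under either reading. The gap on closing will show which is true: 88 mm on the jar, or 66 mm and less on the tabs.

Request:
{"fn": "arm_command", "kwargs": {
  "targets": [
    {"hand": 1,"x": 0,"y": 0,"z": 0.005,"yaw": 0},
    {"hand": 1,"x": 0,"y": 0,"z": 0.005,"yaw": 0},
    {"hand": 1,"x": 0,"y": 0,"z": 0.005,"yaw": 0},
    {"hand": 1,"x": 0,"y": 0,"z": 0,"yaw": 0}
  ]
}}

```text
clock: 3.8
eef_pos: [452.8, 226.3, 88.9]
eef_rot: [-3.141, -0.001, 2.884]
wrist_force: [0.2, -0.1, -0.5]
finger_gap: 94.0
finger_force: 0.0
```

Request:
{"fn": "arm_command", "kwargs": {
  "targets": [
    {"hand": 1,"x": 0,"y": 0,"z": 0.005,"yaw": 0},
    {"hand": 1,"x": 0,"y": 0,"z": 0.005,"yaw": 0},
    {"hand": 1,"x": 0,"y": 0,"z": 0.004,"yaw": 0},
    {"hand": 1,"x": 0,"y": 0,"z": 0,"yaw": 0}
  ]
}}

```text
clock: 4.2
eef_pos: [452.9, 226.4, 75.1]
eef_rot: [-3.141, -0.001, 2.884]
wrist_force: [1.1, 0.5, -0.3]
finger_gap: 93.9
finger_force: 0.0
```

Run:
```python
from cell import camera,manip
from h import *
b=np.mean([camera("scene")[150:225,320:420,::-1] for _ in range(4)],axis=0)
b=np.clip(255*(b/255)**.6*1.2,0,255).astype(np.uint8)
b=cv2.resize(b,(800,600),interpolation=cv2.INTER_CUBIC)
s=manip.read_state();print(s['eef_pos'],s['wrist_force'],s['moment'])
e=s['eef_pos']
for z,c in((e[2],(0,0,255)),(e[2]+30,(255,0,0))):
    for d in(-53,53):
        p=(proj("scene",(e[0]+.255*d,e[1]+.967*d,z))-[320,150])*8+3.5
        cv2.drawMarker(b,tuple(int(v) for v in p),c,0,12,1)
cv2.imwrite("pics/crop5.png",b)
```

```text
[453.32984158 226.56772053  75.93664609] [-0.25258516 -0.39376928  0.199144  ] [ 0.00849588 -0.00193387  0.00712678]
```

View pics/crop5.png

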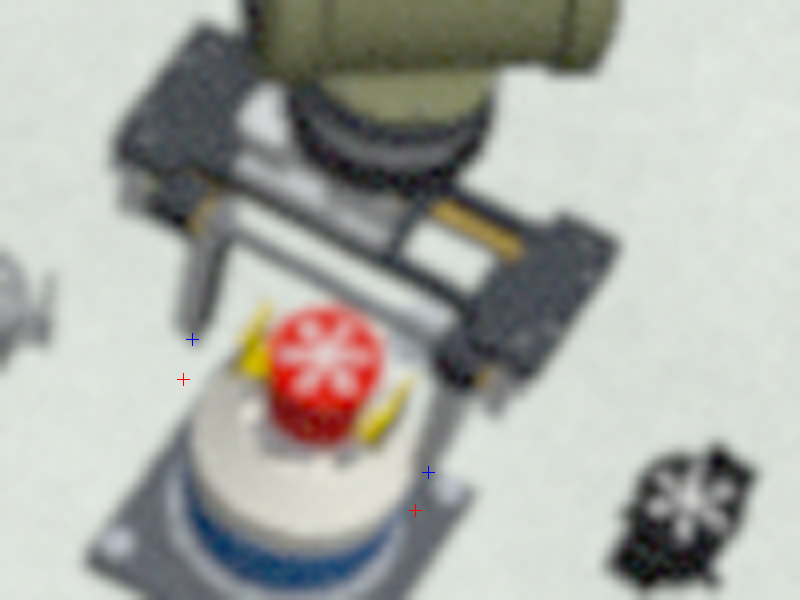

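The tips sit at about (190,330) and (430,465), near the blue marks, so they are really about 107 mm high. Closing on the tabs.

Request:
{"fn": "arm_command", "kwargs": {
  "targets": [
    {"hand": -1,"x": 0,"y": 0,"z": 0,"yaw": 0},
    {"hand": -1,"x": 0,"y": 0,"z": 0,"yaw": 0},
    {"hand": -1,"x": 0,"y": 0,"z": 0,"yaw": 0},
    {"hand": -1,"x": 0,"y": 0,"z": 0,"yaw": 0},
    {"hand": -1,"x": 0,"y": 0,"z": 0,"yaw": 0},
    {"hand": -1,"x": 0,"y": 0,"z": 0,"yaw": 0},
    {"hand": -1,"x": 0,"y": 0,"z": 0,"yaw": 0}
  ],
  "newtons": 12
}}

```text
clock: 5.1
eef_pos: [453.5, 227.1, 76.0]
eef_rot: [3.14, 0.001, 2.884]
wrist_force: [1.3, 4.2, 0.3]
finger_gap: 55.8
finger_force: 12.0
```

```bash
cat > st.py <<'E'
from cell import manip
import numpy as np
np.set_printoptions(precision=3,suppress=True)
s=manip.read_state();y=s['eef_rot'][2]
F=s['wrist_force'];M=s['moment']
tx=np.array([np.cos(y),np.sin(y)]);ty=np.array([np.sin(y),-np.cos(y)])
print(s['clock'],s['eef_pos'],np.degrees(y),"Ftool",F[:2]@tx,F[:2]@ty,"Fz",F[2],"Mt",M[:2]@tx,M[:2]@ty,"Mz",M[2],s['finger_gap'],s['finger_force'])
E
python3 st.py
```

```text
5.1 [453.496 227.091  76.003] 165.24084663806914 Ftool -0.22877974199222187 4.423313617643087 Fz 0.30974952738144623 Mt -1.009450600205086 0.07915558027257545 Mz 0.11112327249251953 55.791754870841615 12.004195153713226
```

The gap is 55.8 mm, so both tabs are fully in. A side force of +4.4 N along tool y remains, so I'll ease that way.

Request:
{"fn": "arm_command", "kwargs": {
  "targets": [
    {"hand": -1,"x": 0,"y": 0.0006,"z": 0,"yaw": 0},
    {"hand": -1,"x": 0,"y": 0,"z": 0,"yaw": 0}
  ]
}}

```text
clock: 5.3
eef_pos: [453.5, 227.1, 75.9]
eef_rot: [3.142, 0.0, 2.884]
wrist_force: [0.4, 1.5, 2.8]
finger_gap: 55.4
finger_force: 12.0
```

```bash
python3 st.py
```

```text
5.3 [453.488 227.142  75.927] 165.23414103381586 Ftool -0.04293033372620311 1.5957569429940324 Fz 2.8118835842225574 Mt -0.26381056575674644 0.042607061050312305 Mz 0.058482318030218125 55.40624741555271 12.006326615810394
```

Request:
{"fn": "arm_command", "kwargs": {
  "targets": [
    {"hand": -1,"x": 0,"y": 0.0003,"z": 0,"yaw": 0},
    {"hand": -1,"x": 0,"y": 0,"z": 0,"yaw": -0.03},
    {"hand": -1,"x": 0,"y": 0,"z": 0,"yaw": -0.03},
    {"hand": -1,"x": 0,"y": 0,"z": 0,"yaw": -0.03},
    {"hand": -1,"x": 0,"y": 0,"z": 0,"yaw": -0.03},
    {"hand": -1,"x": 0,"y": 0,"z": 0,"yaw": 0}
  ]
}}

```text
clock: 5.9
eef_pos: [453.5, 227.4, 75.8]
eef_rot: [3.142, 0.0, 3.005]
wrist_force: [0.9, -0.6, 3.8]
finger_gap: 55.3
finger_force: 12.0
```

```bash
python3 st.py
```

```text
5.9 [453.535 227.392  75.797] 172.19593416955473 Ftool -0.9847221885186105 -0.485008056678283 Fz 3.774331370480308 Mt 0.02293047593309356 -0.08294195430015032 Mz 0.1142299990207305 55.30781227335379 12.004966735839844
```

Request:
{"fn": "arm_command", "kwargs": {
  "targets": [
    {"hand": -1,"x": 0,"y": 0,"z": 0,"yaw": -0.04},
    {"hand": -1,"x": 0,"y": 0,"z": 0,"yaw": -0.04},
    {"hand": -1,"x": 0,"y": 0,"z": 0,"yaw": -0.04},
    {"hand": -1,"x": 0,"y": 0,"z": 0,"yaw": -0.04},
    {"hand": -1,"x": 0,"y": 0,"z": 0,"yaw": 0}
  ]
}}

```text
clock: 6.4
eef_pos: [453.5, 227.4, 75.8]
eef_rot: [3.142, 0.0, -3.119]
wrist_force: [-0.1, 1.0, 4.5]
finger_gap: 55.7
finger_force: 12.0
```

```bash
python3 st.py
```

```text
6.4 [453.463 227.434  75.782] -178.69568691341667 Ftool 0.12034500940900125 0.9564694868349757 Fz 4.5488720575029165 Mt 0.04835864711605737 -0.034443880911248635 Mz 0.03195480631001447 55.710623258252426 12.00500339269638
```

Request:
{"fn": "arm_command", "kwargs": {
  "targets": [
    {"hand": -1,"x": 0,"y": 0,"z": 0,"yaw": -0.04},
    {"hand": -1,"x": 0,"y": 0,"z": 0,"yaw": -0.04},
    {"hand": -1,"x": 0,"y": 0,"z": 0,"yaw": -0.04},
    {"hand": -1,"x": 0,"y": 0,"z": 0,"yaw": -0.04},
    {"hand": -1,"x": 0,"y": 0,"z": 0,"yaw": -0.03},
    {"hand": -1,"x": 0,"y": 0,"z": 0,"yaw": 0},
    {"hand": -1,"x": 0,"y": 0,"z": 0,"yaw": 0}
  ]
}}

```text
clock: 7.1
eef_pos: [453.5, 227.4, 75.7]
eef_rot: [3.142, 0.0, -2.931]
wrist_force: [1.1, -0.4, 3.8]
finger_gap: 55.5
finger_force: 12.0
```

```bash
python3 st.py;python3 st.py
```

```text
7.1 [453.461 227.411  75.749] -167.9134781982801 Ftool -0.9519598804526705 -0.5993589407012154 Fz 3.8119540086495283 Mt -0.07438962235016819 -0.10633832681616559 Mz -0.017341821637229506 55.50202963400475 12.0053730905056
7.1 [453.461 227.411  75.749] -167.9134781982801 Ftool -0.9519598804526705 -0.5993589407012154 Fz 3.8119540086495283 Mt -0.07438962235016819 -0.10633832681616559 Mz -0.017341821637229506 55.50202963400475 12.0053730905056
```

```bash
echo "print('eff6',s['effort'][5],'q6',s['joints'][5])" >> st.py; python3 st.py | tail -1
```

```text
eff6 -0.05719466367736459 q6 -1.3891392368081183
```

Request:
{"fn": "arm_command", "kwargs": {
  "targets": [
    {"hand": -1,"x": 0,"y": 0,"z": 0,"yaw": -0.02},
    {"hand": -1,"x": 0,"y": 0,"z": 0,"yaw": -0.02},
    {"hand": -1,"x": 0,"y": 0,"z": 0,"yaw": 0}
  ]
}}

```text
clock: 7.4
eef_pos: [453.5, 227.4, 75.8]
eef_rot: [3.142, 0.0, -2.889]
wrist_force: [0.1, 0.6, 5.2]
finger_gap: 55.6
finger_force: 12.0
```

```bash
python3 st.py
```

```text
7.4 [453.494 227.434  75.769] -165.49924242980376 Ftool -0.28411989660591824 0.5798397767326923 Fz 5.157340838175655 Mt -0.08519670403865116 -0.1344443350940637 Mz -0.0032104038271490044 55.622826217025306 12.005199193954468
eff6 -0.3564043063670397 q6 -1.4312677008511534
```

Request:
{"fn": "arm_command", "kwargs": {
  "targets": [
    {"hand": -1,"x": 0,"y": 0,"z": 0,"yaw": -0.02},
    {"hand": -1,"x": 0,"y": 0,"z": 0,"yaw": -0.02},
    {"hand": -1,"x": 0,"y": 0,"z": 0,"yaw": 0},
    {"hand": -1,"x": 0,"y": 0,"z": 0,"yaw": 0}
  ]
}}

```text
clock: 7.8
eef_pos: [453.5, 227.4, 75.8]
eef_rot: [3.142, 0.0, -2.849]
wrist_force: [0.6, 0.7, 3.7]
finger_gap: 55.6
finger_force: 12.0
```

```bash
python3 st.py
```

```text
7.8 [453.509 227.427  75.781] -163.26341304867591 Ftool -0.8307009012245327 0.5100666827252027 Fz 3.6755120653429434 Mt -0.10739745662435649 -0.19686603523228788 Mz 0.021623742934870013 55.59809381376421 12.00551301240921
eff6 -0.04313705605454743 q6 -1.4702935621255382
```

Now at 31.5° with no torque build-up. Continuing in small steps.

Request:
{"fn": "arm_command", "kwargs": {
  "targets": [
    {"hand": -1,"x": 0,"y": 0,"z": 0,"yaw": -0.02},
    {"hand": -1,"x": 0,"y": 0,"z": 0,"yaw": -0.02},
    {"hand": -1,"x": 0,"y": 0,"z": 0,"yaw": 0},
    {"hand": -1,"x": 0,"y": 0,"z": 0,"yaw": 0}
  ]
}}

```text
clock: 8.2
eef_pos: [453.5, 227.4, 75.8]
eef_rot: [3.142, 0.0, -2.809]
wrist_force: [0.7, 1.2, 4.3]
finger_gap: 55.8
finger_force: 12.0
```

```bash
python3 st.py
```

```text
8.2 [453.517 227.446  75.777] -160.96833163830254 Ftool -1.1118438888814342 0.9278386293935015 Fz 4.29140978294843 Mt -0.17108585006876953 -0.3135800210456848 Mz 0.015434106200609716 55.83324134867576 12.005598843097687
eff6 -0.047269267961382866 q6 -1.510356023596111
```

Request:
{"fn": "arm_command", "kwargs": {
  "targets": [
    {"hand": -1,"x": 0,"y": 0,"z": 0,"yaw": -0.02},
    {"hand": -1,"x": 0,"y": 0,"z": 0,"yaw": -0.02},
    {"hand": -1,"x": 0,"y": 0,"z": 0,"yaw": 0},
    {"hand": -1,"x": 0,"y": 0,"z": 0,"yaw": 0}
  ]
}}

```text
clock: 8.6
eef_pos: [453.5, 227.4, 75.8]
eef_rot: [3.142, 0.0, -2.769]
wrist_force: [1.2, 1.8, 4.6]
finger_gap: 55.7
finger_force: 12.0
```

```bash
python3 st.py
```

```text
8.6 [453.509 227.447  75.772] -158.67377496243253 Ftool -1.7665969333331428 1.2656694603008736 Fz 4.6058551395317755 Mt -0.2756724952593877 -0.42356731576242235 Mz -0.004208172454884005 55.66468751256969 12.005517035722733
eff6 -0.05180639214813709 q6 -1.5503599951091904
```

Request:
{"fn": "arm_command", "kwargs": {
  "targets": [
    {"hand": -1,"x": -0.0002,"y": 0.0002,"z": 0,"yaw": -0.02},
    {"hand": -1,"x": 0,"y": 0,"z": 0,"yaw": -0.02},
    {"hand": -1,"x": 0,"y": 0,"z": 0,"yaw": 0},
    {"hand": -1,"x": 0,"y": 0,"z": 0,"yaw": 0}
  ]
}}

```text
clock: 9.0
eef_pos: [453.5, 227.5, 75.7]
eef_rot: [-3.141, -0.0, -2.729]
wrist_force: [-0.4, -0.3, 5.5]
finger_gap: 55.8
finger_force: 12.0
```

```bash
python3 st.py
```

```text
9.0 [453.482 227.528  75.684] -156.38617294243588 Ftool 0.45775891583662104 -0.10820144626640564 Fz 5.4548264222397425 Mt 0.07638964593725804 -0.05581892382131453 Mz 0.002677198221413636 55.79505371708065 12.005541622638702
eff6 -0.05030719446949661 q6 -1.5899436344941913
```

Request:
{"fn": "arm_command", "kwargs": {
  "targets": [
    {"hand": -1,"x": 0,"y": 0,"z": 0,"yaw": -0.02},
    {"hand": -1,"x": 0,"y": 0,"z": 0,"yaw": -0.02},
    {"hand": -1,"x": 0,"y": 0,"z": 0,"yaw": 0},
    {"hand": -1,"x": 0,"y": 0,"z": 0,"yaw": 0}
  ]
}}

```text
clock: 9.4
eef_pos: [453.5, 227.6, 75.7]
eef_rot: [-3.142, -0.0, -2.689]
wrist_force: [-0.2, -0.7, 4.8]
finger_gap: 55.6
finger_force: 12.0
```

```bash
python3 st.py
```

```text
9.4 [453.502 227.594  75.691] -154.0932548044503 Ftool 0.506690003437236 -0.5481689837926063 Fz 4.7812943616842585 Mt 0.09610443562823541 0.08745115891654894 Mz 0.0017105991349582877 55.63413013814766 12.005323022603989
eff6 -0.05426562507636845 q6 -1.629961938409138
```

Now at 40.7°, still free.

Request:
{"fn": "arm_command", "kwargs": {
  "targets": [
    {"hand": -1,"x": 0,"y": 0,"z": 0,"yaw": -0.02},
    {"hand": -1,"x": 0,"y": 0,"z": 0,"yaw": -0.02},
    {"hand": -1,"x": 0,"y": 0,"z": 0,"yaw": 0},
    {"hand": -1,"x": 0,"y": 0,"z": 0,"yaw": 0}
  ]
}}

```text
clock: 9.8
eef_pos: [453.6, 227.7, 75.7]
eef_rot: [3.142, -0.0, -2.649]
wrist_force: [-0.7, -0.2, 3.8]
finger_gap: 55.9
finger_force: 12.0
```

```bash
python3 st.py
```

```text
9.8 [453.551 227.678  75.737] -151.80027297764732 Ftool 0.7232930176127255 0.1304319891215472 Fz 3.836197923514212 Mt 0.01025913298472476 0.07756401030891236 Mz 0.07607154974955521 55.923605526604675 12.00537845492363
eff6 -0.05321650067344308 q6 -1.6699711849252514
```

Request:
{"fn": "arm_command", "kwargs": {
  "targets": [
    {"hand": -1,"x": 0,"y": 0,"z": 0,"yaw": -0.02},
    {"hand": -1,"x": 0,"y": 0,"z": 0,"yaw": -0.02},
    {"hand": -1,"x": 0,"y": 0,"z": 0,"yaw": 0},
    {"hand": -1,"x": 0,"y": 0,"z": 0,"yaw": 0}
  ]
}}

```text
clock: 10.2
eef_pos: [453.5, 227.8, 75.8]
eef_rot: [3.141, 0.0, -2.609]
wrist_force: [-1.9, 0.7, 4.0]
finger_gap: 55.7
finger_force: 12.0
```

```bash
python3 st.py
```

```text
10.2 [453.522 227.779  75.766] -149.51250883303715 Ftool 1.3319642098877955 1.5605222743392926 Fz 4.019263923410905 Mt -0.37365068174869626 0.06970543669730743 Mz -0.06283625695411202 55.682979691401115 12.00672447681427
eff6 -0.12783841229975224 q6 -1.7099162923821092
```

Effort is rising slightly at 45°. Smaller steps now.

Request:
{"fn": "arm_command", "kwargs": {
  "targets": [
    {"hand": -1,"x": 0,"y": 0,"z": 0,"yaw": -0.01},
    {"hand": -1,"x": 0,"y": 0,"z": 0,"yaw": -0.01},
    {"hand": -1,"x": 0,"y": 0,"z": 0,"yaw": 0},
    {"hand": -1,"x": 0,"y": 0,"z": 0,"yaw": 0}
  ]
}}

```text
clock: 10.6
eef_pos: [453.4, 227.9, 75.7]
eef_rot: [3.141, -0.0, -2.589]
wrist_force: [-3.3, 5.2, 3.5]
finger_gap: 55.9
finger_force: 12.0
```

```bash
python3 st.py
```

```text
10.6 [453.367 227.928  75.736] -148.36164083494356 Ftool 0.06665984550142383 6.134870400777829 Fz 3.548554508622936 Mt -1.225626885453273 0.0388444422556684 Mz -0.17216414862348384 55.91799379963056 12.01418325304985
eff6 -0.19553957507014275 q6 -1.7299484762450912
```

Torque climbs (0.17 N m) and side force rises to 6 N, so the stop is met at about 46°. I'll ease off the side force and back off slightly, then begin the lift.

Request:
{"fn": "arm_command", "kwargs": {
  "targets": [
    {"hand": -1,"x": 0,"y": 0.0006,"z": 0,"yaw": 0.015},
    {"hand": -1,"x": 0,"y": 0,"z": 0,"yaw": 0},
    {"hand": -1,"x": 0,"y": 0,"z": 0,"yaw": 0}
  ],
  "newtons": 15
}}

```text
clock: 10.9
eef_pos: [453.3, 228.0, 75.8]
eef_rot: [-3.141, -0.0, -2.604]
wrist_force: [-1.3, 0.6, 4.1]
finger_gap: 55.5
finger_force: 15.0
```

```bash
python3 st.py
```

```text
10.9 [453.345 228.015  75.751] -149.21676184454358 Ftool 0.8559777902316272 1.1807307091665438 Fz 4.078152508175837 Mt -0.2485981090116187 0.11152471078864655 Mz 0.00993609059994146 55.45617401821728 15.008162409067154
eff6 0.03863523015752435 q6 -1.713868301503605
```

Request:
{"fn": "arm_command", "kwargs": {
  "targets": [
    {"hand": -1,"x": 0,"y": 0,"z": -0.001,"yaw": 0},
    {"hand": -1,"x": 0,"y": 0,"z": -0.001,"yaw": 0},
    {"hand": -1,"x": 0,"y": 0,"z": -0.001,"yaw": 0},
    {"hand": -1,"x": 0,"y": 0,"z": 0,"yaw": 0}
  ]
}}

```text
clock: 11.3
eef_pos: [453.1, 228.0, 78.5]
eef_rot: [-3.142, -0.001, -2.604]
wrist_force: [-0.1, 0.4, -0.4]
finger_gap: 55.4
finger_force: 15.0
```

```bash
python3 st.py
```

```text
11.3 [453.085 227.991  78.532] -149.22424305832465 Ftool -0.13268202552470815 0.3483730104557333 Fz -0.39249620592579515 Mt -0.0765981060541726 -0.0359551764644359 Mz -0.01914273866892722 55.44746638541873 14.995706677436829
eff6 -0.0009805039007915184 q6 -1.713811905463482
```

The cap lifts freely. Raising it clear.

Request:
{"fn": "arm_command", "kwargs": {
  "targets": [
    {"hand": -1,"x": 0,"y": 0,"z": -0.003,"yaw": 0},
    {"hand": -1,"x": 0,"y": 0,"z": -0.005,"yaw": 0},
    {"hand": -1,"x": 0,"y": 0,"z": -0.006,"yaw": 0},
    {"hand": -1,"x": 0,"y": 0,"z": -0.006,"yaw": 0},
    {"hand": -1,"x": 0,"y": 0,"z": -0.006,"yaw": 0},
    {"hand": -1,"x": 0,"y": 0,"z": -0.006,"yaw": 0},
    {"hand": -1,"x": 0,"y": 0,"z": -0.006,"yaw": 0},
    {"hand": -1,"x": 0,"y": 0,"z": -0.006,"yaw": 0},
    {"hand": -1,"x": 0,"y": 0,"z": -0.004,"yaw": 0},
    {"hand": -1,"x": 0,"y": 0,"z": 0,"yaw": 0}
  ]
}}

```text
clock: 12.3
eef_pos: [453.5, 228.3, 127.3]
eef_rot: [-3.141, 0.001, -2.604]
wrist_force: [0.1, 0.1, -1.0]
finger_gap: 55.6
finger_force: 15.0
```

```bash
python3 st.py
```

```text
12.3 [453.491 228.255 127.298] -149.21832081959352 Ftool -0.16517441440171976 0.02983253790572036 Fz -1.04151919514335 Mt -0.027723477633338114 0.03895977262486288 Mz -0.013761477857164308 55.574783247440436 14.995670020580292
eff6 -1.6535580584786658e-05 q6 -1.713845047141136
```

Request:
{"fn": "arm_command", "kwargs": {
  "targets": [
    {"hand": -1,"x": 0,"y": 0,"z": 0,"yaw": 0.05},
    {"hand": -1,"x": 0,"y": 0,"z": 0,"yaw": 0.08},
    {"hand": -1,"x": 0,"y": 0,"z": 0,"yaw": 0.08},
    {"hand": -1,"x": 0,"y": 0,"z": 0,"yaw": 0.08},
    {"hand": -1,"x": 0,"y": 0,"z": 0,"yaw": 0.08},
    {"hand": -1,"x": 0,"y": 0,"z": 0,"yaw": 0.08},
    {"hand": -1,"x": 0,"y": 0,"z": 0,"yaw": 0.05},
    {"hand": -1,"x": 0,"y": 0,"z": 0,"yaw": 0.037},
    {"hand": -1,"x": 0,"y": 0,"z": 0,"yaw": 0}
  ]
}}

```text
clock: 13.2
eef_pos: [453.2, 228.1, 126.5]
eef_rot: [-3.141, -0.0, 3.141]
wrist_force: [0.6, -0.8, -0.9]
finger_gap: 55.3
finger_force: 15.0
```

Request:
{"fn": "arm_command", "kwargs": {
  "targets": [
    {"hand": -1,"x": 0,"y": -0.005,"z": 0,"yaw": 0},
    {"hand": -1,"x": 0,"y": -0.012,"z": 0,"yaw": 0},
    {"hand": -1,"x": 0,"y": -0.02,"z": 0,"yaw": 0},
    {"hand": -1,"x": 0,"y": -0.02,"z": 0,"yaw": 0},
    {"hand": -1,"x": 0,"y": -0.02,"z": 0,"yaw": 0},
    {"hand": -1,"x": 0,"y": -0.02,"z": 0,"yaw": 0},
    {"hand": -1,"x": 0,"y": -0.02,"z": 0,"yaw": 0},
    {"hand": -1,"x": 0,"y": -0.02,"z": 0,"yaw": 0},
    {"hand": -1,"x": 0,"y": -0.02,"z": 0,"yaw": 0},
    {"hand": -1,"x": 0,"y": -0.02,"z": 0,"yaw": 0}
  ]
}}

```text
clock: 14.2
eef_pos: [453.0, 49.6, 126.8]
eef_rot: [-3.141, 0.0, -3.141]
wrist_force: [0.1, 0.0, -0.5]
finger_gap: 55.7
finger_force: 15.0
```

Request:
{"fn": "arm_command", "kwargs": {
  "targets": [
    {"hand": -1,"x": 0,"y": -0.02,"z": 0,"yaw": 0},
    {"hand": -1,"x": 0,"y": -0.02,"z": 0,"yaw": 0},
    {"hand": -1,"x": 0,"y": -0.02,"z": 0,"yaw": 0},
    {"hand": -1,"x": 0,"y": -0.02,"z": 0,"yaw": 0},
    {"hand": -1,"x": 0,"y": -0.02,"z": 0,"yaw": 0},
    {"hand": -1,"x": 0,"y": -0.02,"z": 0,"yaw": 0},
    {"hand": -1,"x": 0,"y": -0.02,"z": 0,"yaw": 0},
    {"hand": -1,"x": 0,"y": -0.02,"z": 0,"yaw": 0},
    {"hand": -1,"x": 0,"y": -0.02,"z": 0,"yaw": 0},
    {"hand": -1,"x": 0,"y": -0.02,"z": 0,"yaw": 0}
  ]
}}

```text
clock: 15.2
eef_pos: [452.7, -150.3, 126.8]
eef_rot: [-3.141, 0.0, -3.141]
wrist_force: [0.1, 0.0, -1.6]
finger_gap: 55.2
finger_force: 15.0
```

Request:
{"fn": "arm_command", "kwargs": {
  "targets": [
    {"hand": -1,"x": -0.003,"y": -0.02,"z": 0,"yaw": 0},
    {"hand": -1,"x": -0.003,"y": -0.015,"z": 0,"yaw": 0},
    {"hand": -1,"x": -0.002,"y": -0.005,"z": 0.01,"yaw": 0},
    {"hand": -1,"x": 0,"y": 0,"z": 0.015,"yaw": 0},
    {"hand": -1,"x": 0,"y": 0,"z": 0.015,"yaw": 0},
    {"hand": -1,"x": 0,"y": 0,"z": 0.015,"yaw": 0},
    {"hand": -1,"x": 0,"y": 0,"z": 0.015,"yaw": 0},
    {"hand": -1,"x": 0,"y": 0,"z": 0.015,"yaw": 0},
    {"hand": -1,"x": 0,"y": 0,"z": 0.015,"yaw": 0},
    {"hand": -1,"x": 0,"y": 0,"z": 0.01,"yaw": 0}
  ]
}}

```text
clock: 16.2
eef_pos: [460.7, -188.2, 15.1]
eef_rot: [3.141, -0.002, -3.141]
wrist_force: [0.2, 0.7, -1.5]
finger_gap: 55.5
finger_force: 15.0
```

Request:
{"fn": "arm_command", "kwargs": {
  "targets": [
    {"hand": -1,"x": 0,"y": 0,"z": 0.008,"yaw": 0},
    {"hand": -1,"x": 0,"y": 0,"z": 0.005,"yaw": 0},
    {"hand": -1,"x": 0,"y": 0,"z": 0,"yaw": 0},
    {"hand": -1,"x": 0,"y": 0,"z": 0,"yaw": 0}
  ]
}}

```text
clock: 16.6
eef_pos: [461.6, -188.9, 4.1]
eef_rot: [-3.141, 0.0, -3.141]
wrist_force: [0.2, 0.5, -0.9]
finger_gap: 55.6
finger_force: 15.0
```

```bash
python3 st.py
python3 - <<'E'
from cell import camera
import cv2,numpy as np
b=np.mean([camera("scene")[120:220,180:300,::-1] for _ in range(3)],axis=0)
b=np.clip(255*(b/255)**.6*1.2,0,255).astype(np.uint8)
cv2.imwrite("pics/crop6.png",cv2.resize(b,(720,600),interpolation=cv2.INTER_CUBIC))
E
```

```text
16.6 [ 461.553 -188.912    4.081] -179.98449412886214 Ftool -0.24804682895711916 0.4841703296956485 Fz -0.8542855738102342 Mt 0.027424628974359468 0.03764220659761194 Mz 0.017086864078589496 55.563378501887385 14.9957075715065
eff6 -0.0003312571243441198 q6 -2.03299702114657
```

View pics/crop6.png

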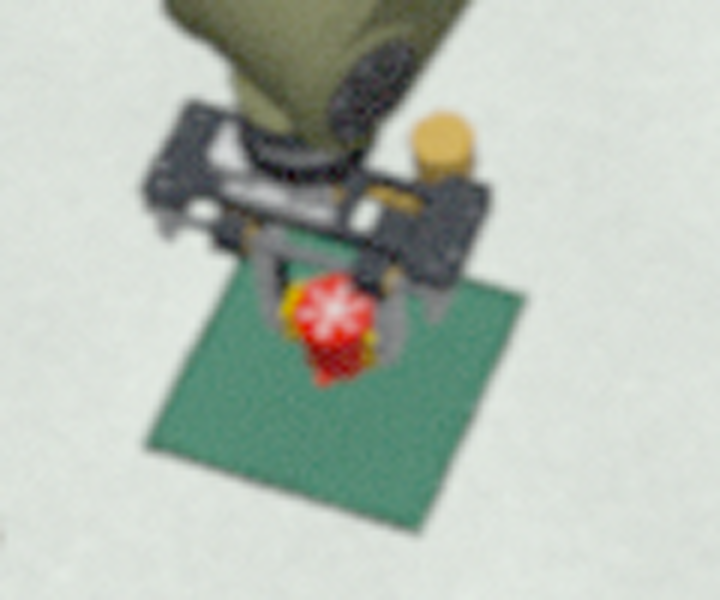

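The cap is held upright over the tray, its top at about (335,310) with the tray centre near (335,385). Lowering it slowly to touch.

Request:
{"fn": "arm_command", "kwargs": {
  "targets": [
    {"hand": -1,"x": 0,"y": -0.002,"z": 0.005,"yaw": 0},
    {"hand": -1,"x": 0,"y": -0.002,"z": 0.005,"yaw": 0},
    {"hand": -1,"x": 0,"y": 0,"z": 0.005,"yaw": 0},
    {"hand": -1,"x": 0,"y": 0,"z": 0.002,"yaw": 0},
    {"hand": -1,"x": 0,"y": 0,"z": 0.001,"yaw": 0},
    {"hand": -1,"x": 0,"y": 0,"z": 0,"yaw": 0}
  ]
}}

```text
clock: 17.35
eef_pos: [461.3, -192.8, -14.4]
eef_rot: [3.142, -0.0, -3.141]
wrist_force: [0.5, 0.4, -1.1]
finger_gap: 55.2
finger_force: 15.0
```

Request:
{"fn": "arm_command", "kwargs": {
  "targets": [
    {"hand": -1,"x": 0,"y": 0,"z": 0.001,"yaw": 0},
    {"hand": -1,"x": 0,"y": 0,"z": 0.001,"yaw": 0},
    {"hand": -1,"x": 0,"y": 0,"z": 0,"yaw": 0}
  ]
}}

```text
clock: 17.65
eef_pos: [461.3, -192.8, -16.3]
eef_rot: [3.142, -0.0, -3.141]
wrist_force: [0.1, -0.1, -1.2]
finger_gap: 55.8
finger_force: 15.0
```

Request:
{"fn": "arm_command", "kwargs": {
  "targets": [
    {"hand": -1,"x": 0,"y": 0,"z": 0.001,"yaw": 0},
    {"hand": -1,"x": 0,"y": 0,"z": 0,"yaw": 0}
  ]
}}

```text
clock: 17.85
eef_pos: [461.3, -192.8, -17.4]
eef_rot: [3.142, -0.0, -3.141]
wrist_force: [-0.0, 0.3, -0.7]
finger_gap: 55.5
finger_force: 15.0
```

Request:
{"fn": "arm_command", "kwargs": {
  "targets": [
    {"hand": -1,"x": 0,"y": 0,"z": 0.0007,"yaw": 0},
    {"hand": -1,"x": 0,"y": 0,"z": 0,"yaw": 0}
  ]
}}

```text
clock: 18.05
eef_pos: [461.4, -192.9, -17.6]
eef_rot: [-3.142, 0.0, -3.141]
wrist_force: [-2.8, 0.7, 4.6]
finger_gap: 55.3
finger_force: 15.0
```

Request:
{"fn": "arm_command", "kwargs": {
  "targets": [
    {"hand": -1,"x": 0,"y": 0,"z": 0.0007,"yaw": 0},
    {"hand": -1,"x": 0,"y": 0,"z": 0,"yaw": 0}
  ]
}}

```text
clock: 18.25
eef_pos: [461.6, -192.9, -17.7]
eef_rot: [-3.141, 0.0, -3.141]
wrist_force: [-6.1, 2.8, 12.9]
finger_gap: 55.8
finger_force: 15.0
```

Contact came at the expected height. I'll relieve the excess, open the fingers and retreat.

Request:
{"fn": "arm_command", "kwargs": {
  "targets": [
    {"hand": -1,"x": 0,"y": 0,"z": -0.001,"yaw": 0},
    {"hand": -1,"x": 0,"y": 0,"z": 0,"yaw": 0},
    {"hand": 0.3,"x": 0,"y": 0,"z": 0,"yaw": 0},
    {"hand": 0.6,"x": 0,"y": 0,"z": 0,"yaw": 0},
    {"hand": 1,"x": 0,"y": 0,"z": 0,"yaw": 0},
    {"hand": 1,"x": 0,"y": 0,"z": 0,"yaw": 0},
    {"hand": 1,"x": 0,"y": 0,"z": 0,"yaw": 0},
    {"hand": 1,"x": 0,"y": 0,"z": 0,"yaw": 0}
  ]
}}

```text
clock: 19.05
eef_pos: [461.3, -192.8, -17.6]
eef_rot: [3.142, -0.0, -3.141]
wrist_force: [0.5, -0.1, 0.6]
finger_gap: 93.3
finger_force: 0.0
```

Request:
{"fn": "arm_command", "kwargs": {
  "targets": [
    {"hand": 1,"x": 0,"y": 0,"z": -0.005,"yaw": 0},
    {"hand": 1,"x": 0,"y": 0,"z": -0.01,"yaw": 0},
    {"hand": 1,"x": 0,"y": 0,"z": -0.015,"yaw": 0},
    {"hand": 1,"x": 0,"y": 0,"z": -0.02,"yaw": 0},
    {"hand": 1,"x": 0,"y": 0,"z": -0.02,"yaw": 0},
    {"hand": 1,"x": 0,"y": 0,"z": -0.02,"yaw": 0},
    {"hand": 1,"x": 0,"y": 0,"z": -0.02,"yaw": 0},
    {"hand": 1,"x": 0,"y": 0,"z": -0.02,"yaw": 0},
    {"hand": 1,"x": 0,"y": 0,"z": 0,"yaw": 0},
    {"hand": 1,"x": 0,"y": 0,"z": 0,"yaw": 0}
  ]
}}

```text
clock: 20.05
eef_pos: [461.3, -192.8, 112.5]
eef_rot: [-3.141, 0.001, -3.141]
wrist_force: [-0.1, 0.1, -0.5]
finger_gap: 94.2
finger_force: 0.0
```

```bash
python3 st.py
python3 - <<'E'
from cell import camera
import cv2,numpy as np
b=camera("scene")[100:250,180:380,::-1]
b=np.clip(255*(b/255)**.6*1.2,0,255).astype(np.uint8)
cv2.imwrite("pics/crop7.png",cv2.resize(b,(800,600),interpolation=cv2.INTER_CUBIC))
E
```

```text
20.05 [ 461.313 -192.81   112.464] -179.98853898852127 Ftool 0.07608776126107462 0.06059513111560809 Fz -0.4818855412830691 Mt -0.020616104067765626 0.06306407649462914 Mz -0.05033161355540346 94.18777651991907 0.0
eff6 -0.0004900606290902942 q6 -2.040147531500782
```

View pics/crop7.png

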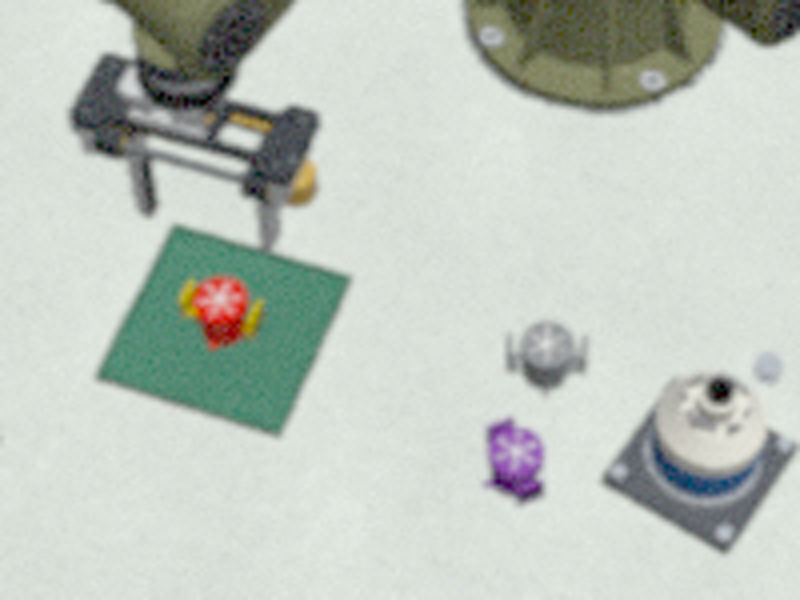

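The cap stands upright near the tray's centre at about (222,310). The jar is open at (715,420), the gripper is clear, and the other things in view haven't moved.

```bash
python3 -c "
from cell import manip
print(manip.sign_off())"
```

```text
the job is handed in; nothing more can be done
None
```

The red cap is off the jar and released upright near the middle of the green tray; I turned it about 46° to its stop without forcing it and handed the job in at about 20 s, though no verdict came back.

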